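# Push the parts bin into the empty rack lane

### The job

Stow the loose bin of white ceramic drops: push it over in line with the empty lane (the one with the green tab), then push it down that lane, end-on and without touching any rail with the bin or the fingers, until it sits fully home against the black end stop, and back away. Only push it, never lift or tip it, and leave the other bin and the things on the bench where they are.

Things in the scene. Friction and masses are not known exactly. Their poses are not given: they have to be found in the camera images.
- rack: Fixed two-lane rack: plate 460 x 220 x 6 mm, rails on its far half. Origin: centre of its underside, on the bench. x runs along the lanes from the open apron to the end stop (roughly to the robot's left), z up. Rails at x -20 to 200 mm, bare apron at x -230 to -20. Lanes centred at y = +52 and -52 mm, 92 mm wide between rails. Black end stop across both: face at x = 200, top 46 mm above the bench.
- rail_left: Blue rail, 220 long x 12 wide x 22 mm high, at the rack's +y edge, its top 28 mm above the bench; origin: centre of its underside, at rack x = 90, y = 104 mm. Must not be touched.
- rail_mid: The same rail between the two lanes, at rack y = 0. Must not be touched.
- rail_right: The same rail at the rack's -y edge, rack y = -104 mm. Must not be touched.
- green_tab: Green plate (16 x 60 x 4 mm) on top of the end stop, on the centre line of the empty lane, the one to use. Axes parallel to the rack's. Origin: centre of its underside, 10 mm behind the stop's face (rack x = 210 mm), 46 mm above the bench: a bin fully home in this lane has its centre 60 mm from here along -x, at y = 0.
- red_tab: The same plate in red, at the end of the occupied lane.
- bin: The bin to push: grey, white beads, 100 long (x) x 70 wide (y) x 65 mm high, flat upright walls, a solid block to the fingers, 0.3 to 0.65 kg; slides with friction on the plate and stays where left. Origin: centre of its underside. Starts on the apron, up to 20 degrees askew and beside the lane's line, its x roughly into the lanes. Centred in the lane it has 11 mm on each side.
- full_bin: The bin already stowed in the red lane: same size and colour, amber beads, origin at the centre of its underside. Leave it.
- bell: Bystander: white ceramic lamp bell standing mouth down on the bench beyond the rack, 84 mm across x 66 mm high, origin under its centre. Leave it.
- jar: Bystander: amber jar with white cap, 60 mm across x 75 mm high, on the bench to the robot's right, origin under its centre. Leave it.
- screwdriver: Bystander: screwdriver lying on the bench beyond the rack. Leave it.

How it is judged:
By the outcome, as a careful person would: the job done as asked, in the order asked, and still so for the second after the job is handed in, with the robot touching nothing.
It also fails if it takes over 61 s, if anything falls off the work surface, if the arm or the gripper's body presses on something with over 40 N, if the wrist force passes 120 N, or if a joint passes its speed limit or range.

### The arm

A 6-joint arm with a two-finger parallel gripper is mounted at the origin on the work surface. World frame = base frame: x ahead of the robot, y to its left, z up, the work surface at z = 0. Lengths are in m, angles in rad, forces in N, time in s.
With the tool pointing down it reaches from about 0.25 to 0.85 m from the base axis. Payload 12.5 kg.
Tool frame: the origin (TCP) lies between the finger pads; the fingertips stand 25 mm ahead of it and the grasp point (between the pads) lies 6 mm ahead of it; z points along the fingers, y is the direction in which the jaws open and shut (so a half turn about z gives the same grasp; the last joint's range is limited). The gripper opens to 93 mm and grips with 3 to 60 N. Pads are 15 mm wide; open, the fingers measure 128 mm over their backs; the gripper's body (75 mm by 188 mm) begins 65 mm behind the grasp point.
Start: joints at [1.222, 0.351, 1.652, -0, 1.139, -0.085], TCP at [0.143, 0.531, 0.244] pointing down, gripper open.
Joint ranges: [-2.75, 2.75], [-0.79, 2.1], [0.01, 2.65], [-1.57, 4.71], [0.07, 3.14], [-2.87, 2.87]. Speed limits (rad/s): [2.22, 2.22, 2.79, 3.14, 3.14, 3.14].

### API

Orientations are given as a unit quaternion [x, y, z, w].
In Python, from cell import sense, get_image, camera_info, job_done gives the robot as it stands.
- The arm moves only by the shell command python3 -m jog 'ROWS' [FORCE]. ROWS is JSON, one flat list of numbers, 5 for each row, row after row: the finger opening in mm, from 0 to 93, then the shift along the tool's x, y, z in units of 60 mm (1.0 is 60 mm), then the turn about the tool's z in units of 10 degrees (1.0 is 10 degrees). In form: [hand, tx, ty, tz, yaw, hand, tx, ty, tz, yaw, ...]. A call has 1 to 8 rows; each row is the pose to reach, as a shift and turn from the pose measured when the call began, along the tool's axes at that moment; what a row does not reach only later rows make up. A row lasts 1/8 s, in which the tool goes at most 62.5 mm and 10.7 degrees, less where a joint would pass 70% of its speed; a pose out of reach is approached as far as the arm can. A call with a gripper value outside its range is refused whole. The fingers move at their own pace and stop on an object; FORCE is the grip in N (left out, the last holds). Time passes only in rows, so rows that repeat a pose let the fingers close. It gives the time, the measured TCP pose, the force and the opening at its end, in the units of the state.
- sense(): the state, without advancing time (a new reading comes with each control period).
- get_image(name): name is "scene" or "top" or "wrist"; returns (picture, depth): 400x640x3 uint8, red, green, blue; 400x640 float32, m along the optical axis (not along the pixel's ray), 0 where there is no reading.
- camera_info(name): a dict with "camera_matrix" (3x3 intrinsics, pixels), "xyz" and "rotation" of the camera in the world; the wrist camera has in their place "tool_from_camera" (4x4, takes a point from camera to tool coordinates, whose origin is the TCP and whose axes are the flange's). Camera axes: x right, y down, z forward; pixel columns grow to the right and rows downward; lengths in m; the calibration is good to about 2 mm. A picture is of the moment at which its call begins: read the wrist's pose just before it. camera_info takes no time and is no camera call.
- job_done(): hands the job in, once; it reports no verdict.
The state is a dict: "t": time; "qpos": joint angles; "qvel": joint speeds; "tau": joint torques, N m; "tcp_pos": TCP position; "tool_rot": TCP orientation; "wrist_force": force on the tool from outside, world axes, zero at the start; "ft_torque": the same for the moment, N m; "finger_gap": finger opening in m.
Only numpy, scipy, OpenCV 4.12 (cv2) and the standard library are available. Lean on these libraries where they do the work, as an engineer would, in place of code of your own. Each camera call takes 0.05 s, during which the arm holds its last target. There are 200 camera calls.

## Working session

There is one attempt and no reset: what is moved stays moved. The work goes in short steps, Python scripts to look and compute and a shell command to move; the robot and the scene stay as the last step left them, time stands still between calls to the robot, and variables do not carry over. Pictures are saved under pics/ and viewed, about 8 in all and at most 12, crops included, and the job is handed in when it is done.

```bash
mkdir -p pics; ls
python3 - <<'E'
from cell import *
import cv2,numpy as np
s=sense();print({k:np.round(v,3).tolist() for k,v in s.items()})
for n in("top","scene"):
    im,d=get_image(n);cv2.imwrite(f"pics/{n}0.png",im[:,:,::-1]);np.savez(f"{n}0.npz",im=im,d=d)
    c=camera_info(n);print(n,{k:np.round(v,4).tolist() if not isinstance(v,str) else v for k,v in c.items()})
E
```

```text
pics
{'t': 0.0, 'qpos': [1.222, 0.351, 1.652, -0.0, 1.139, -0.085], 'qvel': [-0.001, 0.0, 0.0, -0.0, 0.0, 0.001], 'tau': [-0.003, -49.731, -28.526, 0.07, 0.026, -0.0], 'tcp_pos': [0.143, 0.531, 0.243], 'tool_rot': [0.132, 0.991, -0.001, -0.0], 'wrist_force': [0.13, -0.04, -1.043], 'ft_torque': [-0.018, 0.03, 0.01], 'finger_gap': 0.093}
top {'camera_matrix': [[466.2068, 0.0, 316.0571], [0.0, 466.2068, 199.3761], [0.0, 0.0, 1.0]], 'xyz': [0.4949, -0.1101, 1.1211], 'rotation': [-0.6996, 0.7123, -0.0426, 0.0372]}
scene {'camera_matrix': [[361.2504, 0.0, 318.4778], [0.0, 361.2504, 196.5844], [0.0, 0.0, 1.0]], 'xyz': [1.3166, -0.4616, 0.5185], 'rotation': [0.7419, 0.4423, -0.2685, -0.4265]}
```

View pics/top0.png

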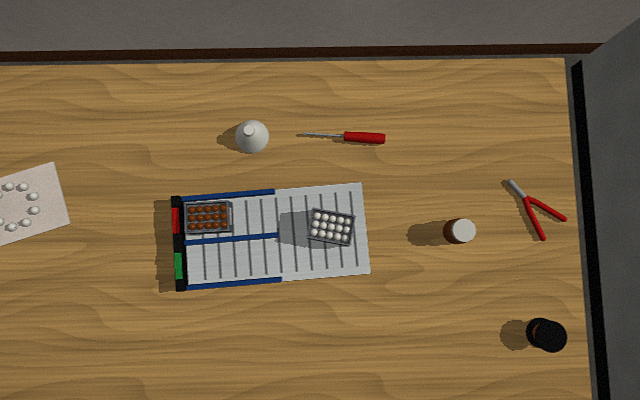

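View pics/scene0.png

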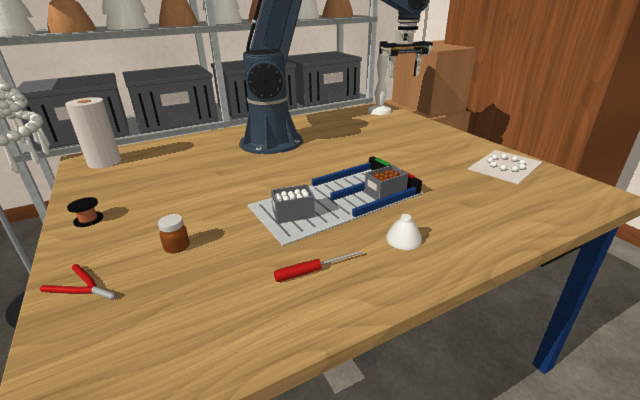

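The robot is at the bottom of the top view. The rack has its stop at the left (x≈178) and the green lane is the near one, with the green tab at (178,265). The white-bead bin is at (331,227), in line with the mid/red side and askew. It has to be pushed toward the robot and then left (+y).

```bash
cat > h.py <<'E'
from cell import *
import cv2,numpy as np
from scipy.spatial.transform import Rotation as R
def cloud(n):
    s=sense();im,d=get_image(n);c=camera_info(n);K=np.array(c["camera_matrix"])
    if "tool_from_camera" in c:
        T=np.array(c["tool_from_camera"]);Rt=R.from_quat(s["tool_rot"]).as_matrix()
        M=Rt@T[:3,:3];o=Rt@T[:3,3]+s["tcp_pos"]
    else: M=R.from_quat(c["rotation"]).as_matrix() if np.size(c["rotation"])==4 else np.array(c["rotation"]);o=np.array(c["xyz"])
    v,u=np.mgrid[:im.shape[0],:im.shape[1]]
    ray=np.stack([(u-K[0,2])/K[0,0],(v-K[1,2])/K[1,1],np.ones(u.shape)],-1)@M.T
    P=o+ray*d[...,None]; P[d==0]=np.nan
    return im,d,P,ray,o
def onplane(ray,o,m,z): r=ray[m];return o[:2]+r[:,:2]*((z-o[2])/r[:,2])[:,None]
def rect(p):
    (c,s,a)=cv2.minAreaRect((p*1000).astype(np.float32)); b=cv2.boxPoints((c,s,a))
    e=[b[1]-b[0],b[2]-b[1]];e=max(e,key=np.linalg.norm);ang=np.degrees(np.arctan2(e[1],e[0]))%180
    return np.round(c,1),np.round(sorted(s),1),round(float(ang),2)
def big(m):
    n,l,st,_=cv2.connectedComponentsWithStats(m.astype(np.uint8),connectivity=8)
    return [l==i for i in range(1,n) if st[i,4]>25]
E
python3 - <<'E'
from h import *
im,d,P,ray,o=cloud("top")
hsv=cv2.cvtColor(im,cv2.COLOR_RGB2HSV);H,S,V=[hsv[...,i].astype(int) for i in range(3)]
roi=np.zeros(d.shape,bool);roi[170:300,160:380]=1
for nm,m,z in(("green",(abs(H-60)<15)&(S>120),.05),("red",((H<8)|(H>172))&(S>150)&(np.arange(640)<185),.05),("blue",(abs(H-112)<12)&(S>100),.028)):
    for b in big(m&roi): print(nm,b.sum(),*rect(onplane(ray,o,b,z)),"depthz",np.nanmedian(P[b][:,2]).round(4),rect(P[b][:,:2])[0])
Z=P[...,2]
m=(Z>.06)&(Z<.09)&roi
for b in big(m): print("bin",b.sum(),np.nanmedian(P[b][:,2]).round(4),*rect(P[b][:,:2]),*rect(onplane(ray,o,b,.071)))
plate=(S<40)&(V>110)&roi&(Z<.02)&(np.arange(640)>240)
print("plate z",np.nanmedian(Z[plate]));print(rect(onplane(ray,o,plate,.006)))
E
```

```text
green 214 [471.2 197.2] [17.8 61.1] 4.39 depthz 0.0496 [470.  204.9]
red 206 [574.4 204.2] [18.5 60.9] 3.2 depthz 0.0496 [578.8 208.2]
blue 475 [633.4  88.8] [ 12.4 219.9] 94.02 depthz 0.0277 [634.1  88.8]
blue 459 [530.4  81.2] [ 14.3 221.8] 93.26 depthz 0.0278 [531.2  80.8]
blue 491 [427.9  74.3] [ 12.2 220.2] 93.87 depthz 0.0277 [427.4  74.4]
bin 557 0.0674 [579.6 128.8] [ 70.1 101.2] 92.7 [579.3 127.4] [ 70.5 101.9] 92.71
bin 42 0.0656 [599.  110.9] [14.  14.1] 86.87 [598.3 109.2] [13.6 13.7] 88.98
bin 438 0.0692 [ 552.3 -152.4] [70.2 99.8] 78.23 [ 552.  -152.3] [70.3 99.9] 78.31
bin 110 0.0634 [579.6 127.8] [15.1 48.4] 92.64 [578.7 126. ] [15.  47.3] 92.57
bin 31 0.0637 [ 576.2 -122.5] [11.5 16.1] 43.75 [ 575.5 -122.4] [11.2 16. ] 43.86
bin 40 0.0648 [ 574.1 -138.9] [13.7 13.8] 177.91 [ 573.5 -138.8] [13.6 13.6] 178.86
bin 30 0.0629 [ 570.4 -156.1] [11.4 11.6] 179.11 [ 569.8 -155.6] [11.3 11.3] 178.75
bin 65 0.0641 [ 565.3 -183.2] [14.2 30.9] 82.59 [ 564.8 -182.6] [14.3 30.4] 81.84
bin 72 0.0634 [559.8 117.3] [16.  30.7] 100.64 [559.2 115.2] [16.  30.8] 100.36
bin 33 0.0627 [559.1 163.8] [12.4 14.6] 11.61 [558.4 161.4] [12.4 14.3] 14.53
bin 40 0.0646 [559.8 144.4] [13.7 16.1] 173.89 [559.4 142.7] [13.5 15.8] 0.51
bin 41 0.0655 [ 552.2 -152.2] [14.4 14.6] 134.48 [ 551.8 -151.8] [14.3 14.4] 133.83
bin 32 0.0623 [ 548.3 -169.6] [13.1 13.2] 62.28 [ 547.9 -169.1] [13.1 13.1] 152.15
bin 41 0.0649 [ 536.9 -131.4] [13.7 15.8] 178.74 [ 536.5 -131.3] [13.5 15.7] 178.9
bin 29 0.0627 [ 532.6 -148.5] [12.1 12.3] 113.94 [ 532.3 -148.3] [12.  12.1] 115.39
bin 77 0.0637 [ 528.5 -174.6] [15.2 32.5] 77.5 [ 528.2 -174.1] [15.  32.1] 77.67
plate z 0.00592950986625862
(array([542.2, -85.1]), array([219.1, 305.5]), 93.97)
```

```bash
cat > go.py <<'E'
# usage: go.py rackx racky z(tcp) toolY_angle_in_rack_deg  -> units for jog
from h import *
import sys
A=np.radians(93.95);ex=np.array([np.cos(A),np.sin(A)]);ey=np.array([-ex[1],ex[0]]);O=np.array([530.6,81.5])-90*ex
def torack(p): p=np.asarray(p)-O;return np.stack([p@ex,p@ey],-1)
def find_bin(n="top",near=None):
    im,d,P,ray,o=cloud(n);Z=P[...,2];p=P[(Z>.055)&(Z<.09)][:,:2]*1000;r=torack(p)
    return None
if __name__=="__main__":
    x,y,z,a=map(float,sys.argv[1:]);s=sense();M=R.from_quat(s["tool_rot"]).as_matrix();t=np.array(s["tcp_pos"])*1000
    ty=M[:2,1];cur=np.degrees(np.arctan2(ty[1],ty[0]))-93.95
    dy=-((a-cur+180)%360-180)/10
    w=np.r_[O+x*ex+y*ey,z]
    print("now rack",torack(t[:2]).round(1),"z",t[2].round(1),"jaw",round(cur,2),"F",np.round(s["wrist_force"],1),"t",round(s["t"],2),"q6",np.round(s["qpos"],2))
    print("tx ty tz yaw =",np.round((M.T@(w-t))/60,2),round(dy,2),"dist",np.linalg.norm(w-t).round())
E
python3 go.py -140 -90 244 0
```

```text
now rack [564.9 355.4] z 243.2 jaw -19.06 F [-0.3  0.5  0. ] t 0.15 q6 [ 1.22  0.35  1.65 -0.    1.14 -0.08]
tx ty tz yaw = [-1.085e+01 -8.680e+00 -1.000e-02] -1.91 dist 834.0
```

```bash
python3 -m jog '[65,-1.4,-1.1,0,-0.5, 65,-2.8,-2.2,0,-1, 65,-4.1,-3.3,0,-1.5, 65,-5.4,-4.4,0,-1.9, 65,-6.8,-5.4,0,-1.9, 65,-8.1,-6.5,0,-1.9, 65,-9.5,-7.6,0,-1.9, 65,-10.85,-8.68,0,-1.91]'; python3 go.py -140 -90 150 0
```

```text
t: 1.15
tcp_pos: [0.4394, 0.1255, 0.2436]
tool_rot: [-0.035, 0.999, -0.0, -0.0]
wrist_force: [0.9, 0.3, 0.8]
finger_gap: 0.0652
now rack [140.2  87.9] z 243.6 jaw 0.03 F [0.9 0.3 0.8] t 1.15 q6 [ 0.18  0.18  1.88 -0.    1.08 -1.46]
tx ty tz yaw = [-2.96 -4.67  1.56] 0.0 dist 345.0
```

```bash
python3 -m jog '[65,-2.96,-4.67,0,0, 65,-2.96,-4.67,0,0, 65,-2.96,-4.67,0,0, 65,-2.96,-4.67,0,0, 65,-2.96,-4.67,0,0, 65,-2.96,-4.67,0,0, 65,-2.96,-4.67,0.8,0, 65,-2.96,-4.67,1.56,0]'; python3 go.py -140 -90 45 0
```

```text
t: 2.15
tcp_pos: [0.636, -0.1421, 0.1486]
tool_rot: [-0.034, 0.999, -0.0, -0.0]
wrist_force: [0.2, -0.2, -0.7]
finger_gap: 0.0649
now rack [-140.3  -89.7] z 148.6 jaw -0.0 F [ 0.2 -0.2 -0.7] t 2.15 q6 [-0.29  0.63  1.45 -0.    1.06 -1.93]
tx ty tz yaw = [-0.01  0.01  1.73] -0.0 dist 104.0
```

```bash
python3 -m jog '[65,0,0,0.6,0, 65,0,0,1.2,0, 65,0,0,1.7,0, 65,0,0,1.73,0, 65,0.2,0,1.73,0, 65,0.4,0,1.73,0, 65,0.5,0,1.73,0, 65,0.55,0,1.73,0]'; python3 -m jog '[65,0.1,0,0,0, 65,0.2,0,0,0, 65,0.3,0,0,0, 65,0.4,0,0,0, 65,0.5,0,0,0, 65,0.6,0,0,0, 65,0.7,0,0,0, 65,0.7,0,0,0]'; python3 go.py -140 9 45 0
cat > bin.py <<'E'
from go import *
im,d,P,ray,o=cloud("top");Z=P[...,2];r=torack(P[...,:2]*1000)
m=(Z>.055)&(Z<.078)&(r[...,0]>-225)&(r[...,0]<210)&(abs(r[...,1])<125)
S=cv2.cvtColor(im,cv2.COLOR_RGB2HSV)
for b in big(m):
    if b.sum()<150: continue
    c,sz,a=rect(onplane(ray,o,b,.071));print(b.sum(),"rack",torack(c).round(1),sz,"yaw",round(a-93.95,2))
cv2.imwrite("pics/t%05.2f.png"%sense()["t"],cv2.resize(im[150:320,150:400,::-1],None,fx=3,fy=3))
E
python3 bin.py;ls pics
```

```text
t: 3.15
tcp_pos: [0.6034, -0.1445, 0.0459]
tool_rot: [-0.034, 0.999, -0.001, 0.001]
wrist_force: [2.6, 1.1, 1.1]
finger_gap: 0.0649
t: 4.15
tcp_pos: [0.5608, -0.1475, 0.0457]
tool_rot: [-0.034, 0.999, -0.0, 0.001]
wrist_force: [0.2, -0.4, 0.2]
finger_gap: 0.0651
now rack [-140.5  -14.4] z 45.7 jaw -0.03 F [ 0.2 -0.4  0.2] t 4.15 q6 [-0.34  0.67  1.7  -0.    0.77 -1.98]
tx ty tz yaw = [0.39 0.01 0.01] -0.0 dist 23.0
1137 rack [131.5 -51.8] [ 70.6 103.7] yaw -1.29
scene0.png
t04.20.png
top0.png
```

Run:
```python
from h import *
a=get_image("wrist")[0];b=get_image("top")[0][150:300,200:420]
b=cv2.resize(b,(587,400));cv2.imwrite("pics/w1.png",cv2.resize(np.hstack([a[:, :],b]),None,fx=.65,fy=.65)[...,::-1])
```

```text
(no output)
```

View pics/w1.png

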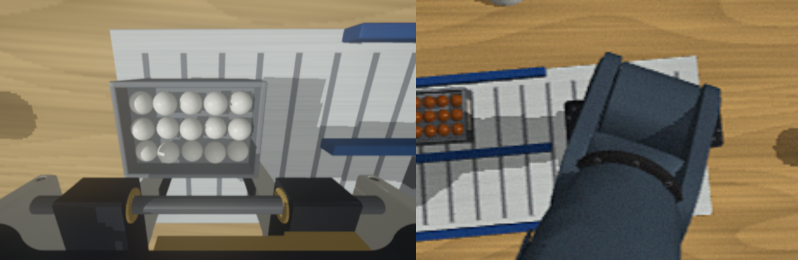

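The wrist view (left half) shows the bin flush and square against the fingers at about (190,130). The left rail starts at (345,30) and the mid rail at (325,145). The wrist depth can measure the bin.

```bash
cat > wbin.py <<'E'
from go import *
im,d,P,ray,o=cloud("wrist");Z=P[...,2];r=torack(P[...,:2]*1000)
hsv=cv2.cvtColor(im,cv2.COLOR_RGB2HSV)
m=(Z>.066)&(Z<.076)&(r[...,0]>-225)&(r[...,0]<210)&(abs(r[...,1])<125)
for b in big(m):
    if b.sum()<600: continue
    q=torack(onplane(ray,o,b,.071)*1000);c,sz,a=rect(q/1000);print("bin",b.sum(),"rack",c,sz,"yaw",round((a+90)%180-90,2),"z",np.nanmedian(Z[b]).round(4),"x",q[:,0].min().round(1),q[:,0].max().round(1),"y",q[:,1].min().round(1),q[:,1].max().round(1))
bl=(abs(hsv[...,0].astype(int)-112)<12)&(hsv[...,1]>100)&(abs(Z-.028)<.003)
for b in big(bl):
    if b.sum()<300: continue
    c,sz,a=rect(torack(onplane(ray,o,b,.028)*1000)/1000);print("rail",b.sum(),c,sz,round((a+90)%180-90,2))
cv2.imwrite("pics/w%05.2f.png"%sense()["t"],im[...,::-1])
E
python3 wbin.py
```

```text
bin 9156 rack [-147.3   22.7] [ 84.7 112. ] yaw 0.03 z 0.0707 x -203.3 -91.2 y -19.7 65.0
rail 2127 [  1.2 100.9] [11.  47.5] -0.02
rail 2222 [19.3 -0.7] [12.2 83.2] 0.02
```

```bash
sed -i 's/(Z>.066)&(Z<.076)/(abs(Z-.0708)<.0015)/' wbin.py
sed -i 's/^for b in big(m):/m=cv2.morphologyEx(m.astype(np.uint8),cv2.MORPH_OPEN,np.ones((5,5)))>0\n&/' wbin.py; python3 wbin.py
python3 - <<'E'
from go import *
im,d,P,ray,o=cloud("wrist");r=torack(P[...,:2]*1000);Z=P[...,2]
for u in (270,): print([(v,*r[v,u].round(0),round(Z[v,u]*1000)) for v in range(100,300,8)])
v=200;print([(u,*r[v,u].round(0),round(Z[v,u]*1000)) for u in range(150,440,10)])
E
```

```text
bin 1646 rack [-135.2   56.5] [15.9 62.3] yaw 0.0 z 0.0709 x -166.4 -104.1 y 48.6 64.5
bin 762 rack [-201.2   32.9] [ 4.4 41.5] yaw 89.73 z 0.0709 x -203.3 -198.9 y 12.1 53.6
bin 820 rack [-183.6    3.4] [15.4 39.4] yaw 0.05 z 0.0708 x -203.3 -163.9 y -4.4 11.1
rail 2131 [  1.1 100.8] [11.  47.7] -0.02
rail 2229 [19.2 -0.8] [12.2 83.5] 0.03
[(100, np.float64(-172.0), np.float64(76.0), 6), (108, np.float64(-172.0), np.float64(71.0), 7), (116, np.float64(-172.0), np.float64(67.0), 5), (124, np.float64(-161.0), np.float64(64.0), 71), (132, np.float64(-162.0), np.float64(61.0), 70), (140, np.float64(-165.0), np.float64(56.0), 54), (148, np.float64(-165.0), np.float64(53.0), 55), (156, np.float64(-164.0), np.float64(50.0), 62), (164, np.float64(-164.0), np.float64(46.0), 61), (172, np.float64(-165.0), np.float64(41.0), 54), (180, np.float64(-166.0), np.float64(37.0), 53), (188, np.float64(-165.0), np.float64(34.0), 58), (196, np.float64(-165.0), np.float64(31.0), 60), (204, np.float64(-165.0), np.float64(26.0), 60), (212, np.float64(-166.0), np.float64(20.0), 55), (220, np.float64(-166.0), np.float64(17.0), 57), (228, np.float64(-165.0), np.float64(15.0), 63), (236, np.float64(-165.0), np.float64(12.0), 65), (244, np.float64(-166.0), np.float64(7.0), 63), (252, np.float64(-167.0), np.float64(-1.0), 57), (260, np.float64(-166.0), np.float64(-1.0), 65), (268, np.float64(-165.0), np.float64(-2.0), 71), (276, np.float64(-179.0), np.float64(-50.0), 5), (284, np.float64(-179.0), np.float64(-56.0), 6), (292, np.float64(-179.0), np.float64(-63.0), 7)]Traceback (most recent call last):
  File "<stdin>", line 4, in <module>
ValueError: cannot convert float NaN to integer
```

```bash
python3 -m jog '[65,0.08,0,0,0, 65,0.16,0,0,0, 65,0.24,0,0,0, 65,0.3,0,0,0, 65,0.34,0,0,0, 65,0.35,0,0,0, 65,0.35,0,0,0]'; python3 wbin.py; python3 go.py -140 -90 45 0
```

```text
t: 5.32
tcp_pos: [0.5405, -0.1488, 0.0457]
tool_rot: [-0.034, 0.999, -0.001, 0.001]
wrist_force: [2.5, -0.2, 2.1]
finger_gap: 0.0646
bin 621 rack [-188.6   82. ] [ 5.2 29.3] yaw 0.0 z 0.071 x -203.3 -174.0 y 79.4 84.6
bin 1246 rack [-198.    47.4] [10.6 61.7] yaw -89.98 z 0.0709 x -203.3 -192.6 y 16.5 78.2
bin 716 rack [-123.5   19.3] [ 8.7 38.8] yaw 0.05 z 0.0708 x -142.8 -104.1 y 15.0 23.7
bin 807 rack [-167.1   17.1] [ 5.5 46.5] yaw 0.06 z 0.0708 x -190.3 -143.8 y 14.3 19.9
rail 2071 [  4.6 101.4] [10.5 54.7] 0.0
rail 2266 [23.  -0.3] [13.1 90.6] 0.05
now rack [-140.5    6. ] z 45.7 jaw -0.02 F [ 1.4 -0.5  1.9] t 5.38 q6 [-0.35  0.64  1.76 -0.    0.74 -1.99]
tx ty tz yaw = [-1.6   0.01  0.01] -0.0 dist 96.0
```

```bash
python3 -m jog '[65,0.02,0,0,0, 65,0.035,0,0,0, 65,0.035,0,0,0, 65,-0.2,0,0,0, 65,-0.6,0,0,0, 65,-0.9,0,-0.6,0, 65,-1,0,-1.2,0, 65,-1,0,-1.8,0]'; python3 go.py -275 52 152 -90
```

```text
t: 6.38
tcp_pos: [0.6007, -0.1443, 0.1545]
tool_rot: [-0.034, 0.999, -0.0, 0.0]
wrist_force: [-0.4, 0.2, 0.2]
finger_gap: 0.0651
now rack [-140.1  -54.4] z 154.5 jaw -0.0 F [-0.4  0.2  0.2] t 6.38 q6 [-0.31  0.57  1.55 -0.    1.02 -1.95]
tx ty tz yaw = [ 1.77 -2.25  0.04] 9.0 dist 172.0
```

```bash
python3 -m jog '[30,0,-0.8,0,1, 30,0,-1.6,0,2, 30,0.3,-2.25,0,3, 30,0.7,-2.25,0,4, 30,1.1,-2.25,0,5, 30,1.4,-2.25,0,6, 30,1.77,-2.25,0,7, 30,1.77,-2.25,0,8]';python3 go.py -275 52 152 -90; python3 bin.py; python3 wbin.py
```

```text
t: 7.38
tcp_pos: [0.5033, -0.2863, 0.1543]
tool_rot: [0.619, 0.786, -0.0, -0.0]
wrist_force: [0.2, 0.1, 0.8]
finger_gap: 0.0302
now rack [-275.    52.6] z 154.3 jaw -80.38 F [0.2 0.1 0.8] t 7.38 q6 [-0.6   0.51  1.66 -0.    0.98 -0.83]
tx ty tz yaw = [-0.    0.01  0.04] 0.96 dist 2.0
1154 rack [131.8 -51.6] [ 70.8 103.1] yaw -1.24
1099 rack [-154.    54.4] [ 69.9 100.6] yaw -0.03
```

```bash
python3 -m jog '[30,0,0,0,0.96, 30,0,0,0,0.96]'; python3 wbin.py; python3 go.py -225 52 58 -90; ls -t pics|head -1; cp $(ls -t pics/w*|head -1) pics/v.png
```

```text
t: 7.72
tcp_pos: [0.5046, -0.2862, 0.1542]
tool_rot: [0.679, 0.734, -0.0, -0.0]
wrist_force: [0.3, -0.3, 0.3]
finger_gap: 0.0305
now rack [-275.    51.4] z 154.2 jaw -89.37 F [-0.2  0.1 -0.2] t 7.78 q6 [-0.6   0.51  1.65 -0.    0.98 -0.68]
tx ty tz yaw = [ 0.83 -0.    1.6 ] 0.06 dist 108.0
w07.78.png
```

View pics/v.png

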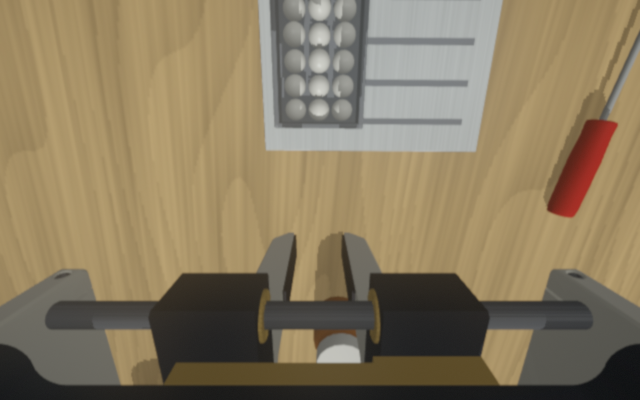

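The wrist picture shows the bin's near end at (320,125), and the plate's apron corners at (267,150) and (475,150). The jar cap is below the gripper's body at (338,350), clear of the fingers. I'll measure the bin against both plate edges in this one view.

Run:
```python
from go import *
im,d,P,ray,o=cloud("wrist");Z=P[...,2]
S=cv2.cvtColor(im,cv2.COLOR_RGB2HSV)[...,1]
def col(v,u,z): return torack(onplane(ray,o,(np.array([v]),np.array([u])),z)*1000)[0]
for v in range(10,120,20):
    pl=np.where((S[v]<60)&(np.arange(640)>240)&(np.arange(640)<540)&(Z[v]<.012))[0]
    top=np.where(abs(Z[v]-.071)<.003)[0]
    top=top[(top>250)&(top<400)]
    print(v,"plate",col(v,pl.min(),.006).round(1),col(v,pl.max(),.006).round(1),"bin",len(top) and (col(v,top.min(),.071).round(1),col(v,top.max(),.071).round(1)))
```

```text
10 plate [-104.3  107. ] [-101.9 -112. ] bin (array([-123.8,   86.8]), array([-123. ,   17.3]))
30 plate [-120.2  106.9] [-117.8 -111.7] bin (array([-136.1,   86.6]), array([-135.4,   17.2]))
50 plate [-136.8  107.8] [-134.3 -112.3] bin (array([-148.9,   86.4]), array([-148.2,   17.8]))
70 plate [-154.   107.7] [-151.5 -112. ] bin (array([-162.3,   86.2]), array([-161.5,   17.7]))
90 plate [-171.9  107.7] [-169.4 -112.6] bin (array([-176.2,   86.7]), array([-175.4,   17.6]))
110 plate [-190.5  107.6] [-188.  -112.3] bin (array([-190.6,   86.5]), array([-189.8,   17.5]))
```

```bash
python3 -m jog '[30,0,-0.03,0.5,0.06, 30,0.1,-0.03,1,0.06, 30,0.3,-0.03,1.4,0.06, 30,0.5,-0.03,1.57,0.06, 30,0.7,-0.03,1.57,0.06, 30,0.85,-0.03,1.57,0.06, 30,0.95,-0.03,1.57,0.06, 30,0.95,-0.03,1.57,0.06]'; python3 go.py -100 53 60 -90
```

```text
t: 8.82
tcp_pos: [0.4983, -0.2293, 0.0606]
tool_rot: [0.682, 0.731, -0.0, 0.0]
wrist_force: [0.1, 0.3, 0.1]
finger_gap: 0.0299
now rack [-217.9   53.6] z 60.6 jaw -89.96 F [0.1 0.3 0.1] t 8.82 q6 [-0.52  0.6   1.78 -0.    0.75 -0.59]
tx ty tz yaw = [1.96 0.01 0.01] 0.0 dist 118.0
```

```bash
python3 -m jog '[30,0.07,0,0,0, 30,0.2,0,0,0, 30,0.35,0,0,0, 30,0.5,0.01,0,0, 30,0.65,0.01,0,0, 30,0.75,0.01,0,0, 30,0.8,0.01,0,0, 30,0.8,0.01,0,0]';python3 go.py -135 53 60 -90;  python3 bin.py
cat > wb2.py <<'E'
from go import *
im,d,P,ray,o=cloud("wrist");Z=P[...,2];hsv=cv2.cvtColor(im,cv2.COLOR_RGB2HSV)
cv2.imwrite("pics/w%05.2f.png"%sense()["t"],im[...,::-1])
bl=(abs(hsv[...,0].astype(int)-112)<14)&(hsv[...,1]>90)
Y=torack((o[:2]+ray[...,:2]*((.071-o[2])/ray[...,2])[...,None])*1000);B=torack((o[:2]+ray[...,:2]*((.028-o[2])/ray[...,2])[...,None])*1000)
for v in range(5,290,15):
    t=abs(Z[v]-.071)<.003; b=bl[v]&(abs(Z[v]-.028)<.004)
    yt=Y[v][t];yb=B[v][b][:,1]
    L=yb[yb>70];M=yb[abs(yb)<25]
    print(v,"bin",(yt[:,0].mean().round(0),yt[:,1].min().round(1),yt[:,1].max().round(1)) if t.any() else "","railL",(L.min().round(1),L.max().round(1)) if len(L) else "","mid",(M.min().round(1),M.max().round(1)) if len(M) else "")
E
python3 wb2.py
```

```text
t: 9.82
tcp_pos: [0.4952, -0.1809, 0.0603]
tool_rot: [0.682, 0.731, -0.0, -0.0]
wrist_force: [0.2, -0.4, 1.2]
finger_gap: 0.0301
now rack [-169.3   53.4] z 60.3 jaw -89.95 F [ 0.2 -0.4  1.2] t 9.82 q6 [-0.44  0.58  1.84  0.    0.73 -0.51]
tx ty tz yaw = [0.57 0.01 0.01] 0.01 dist 34.0
1146 rack [131.7 -51.8] [ 70.7 103.4] yaw -1.41
411 rack [-87.4  53.9] [50.3 69.7] yaw -90.14
5 bin  railL  mid 
20 bin  railL  mid 
35 bin  railL  mid 
50 bin  railL  mid 
65 bin (np.float64(-67.0), np.float64(17.1), np.float64(86.0)) railL  mid 
80 bin (np.float64(-73.0), np.float64(17.0), np.float64(86.0)) railL  mid 
95 bin (np.float64(-79.0), np.float64(16.9), np.float64(86.1)) railL  mid 
110 bin (np.float64(-85.0), np.float64(16.8), np.float64(86.2)) railL  mid 
125 bin (np.float64(-92.0), np.float64(17.1), np.float64(86.2)) railL  mid 
140 bin (np.float64(-98.0), np.float64(17.0), np.float64(85.8)) railL  mid 
155 bin (np.float64(-105.0), np.float64(16.8), np.float64(85.9)) railL  mid 
170 bin (np.float64(-113.0), np.float64(17.2), np.float64(85.9)) railL  mid 
185 bin (np.float64(-120.0), np.float64(17.1), np.float64(86.0)) railL  mid 
200 bin (np.float64(-128.0), np.float64(16.9), np.float64(86.1)) railL  mid 
215 bin (np.float64(-136.0), np.float64(16.8), np.float64(86.1)) railL  mid 
230 bin (np.float64(-144.0), np.float64(17.2), np.float64(85.7)) railL  mid 
245 bin (np.float64(-152.0), np.float64(17.0), np.float64(85.8)) railL  mid 
260 bin (np.float64(-161.0), np.float64(22.8), np.float64(83.2)) railL  mid 
275 bin (np.float64(-171.0), np.float64(38.0), np.float64(67.9)) railL  mid
```

```bash
python3 -m jog '[30,0.1,0,0,0, 30,0.2,0,0,0, 30,0.3,0.01,0,0, 30,0.4,0.02,0,0, 30,0.45,0.02,0,0, 30,0.5,0.02,0,0, 30,0.5,0.02,0,0]';python3 go.py -135 53 60 -90;  python3 bin.py; python3 wb2.py | grep -v "railL  mid $"; python3 wb2.py|tail -3; cp $(ls -t pics/w1*|head -1) pics/v2.png
```

```text
t: 10.8
tcp_pos: [0.4939, -0.1506, 0.06]
tool_rot: [0.682, 0.731, -0.0, -0.001]
wrist_force: [-0.5, 0.6, -0.2]
finger_gap: 0.0301
now rack [-139.    52.6] z 60.0 jaw -89.96 F [-0.5  0.6 -0.2] t 10.8 q6 [-0.39  0.56  1.87  0.    0.71 -0.46]
tx ty tz yaw = [ 0.07 -0.01  0.  ] 0.0 dist 4.0
1158 rack [131.6 -51.7] [ 70.7 103.4] yaw -1.24
298 rack [-50.4  52.8] [38.1 70.9] yaw 85.45
5 bin  railL (np.float64(94.2), np.float64(105.5)) mid (np.float64(-6.8), np.float64(4.6))
20 bin  railL (np.float64(95.3), np.float64(105.7)) mid (np.float64(-7.1), np.float64(5.0))
35 bin  railL (np.float64(95.4), np.float64(105.9)) mid (np.float64(-6.8), np.float64(4.8))
245 bin (np.float64(-122.0), np.float64(15.6), np.float64(84.8)) railL  mid 
260 bin (np.float64(-131.0), np.float64(21.9), np.float64(82.2)) railL  mid 
275 bin (np.float64(-140.0), np.float64(37.1), np.float64(67.0)) railL  mid
```

View pics/v2.png

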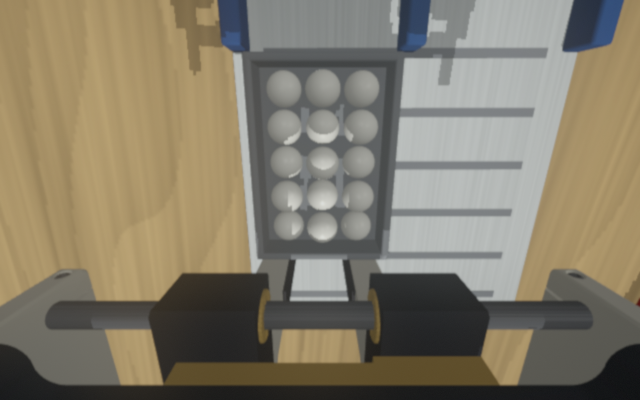

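The bin's far end is just short of the rails. In the wrist view it runs y 15.6–84.8 and the lane's inner edges are at 4.8 and 95.3, so it is centred to within 1 mm and square. Next I push it down the lane.

```bash
python3 -m jog '[30,0.1,0,0,0, 30,0.25,0,0,0, 30,0.4,0,0,0, 30,0.55,0,0,0, 30,0.7,0,0,0, 30,0.85,0,0,0, 30,1.0,0,0,0, 30,1.1,0,0,0]';python3 go.py -50 52.3 60 -90;  python3 bin.py; python3 wb2.py | cut -c1-200 | awk 'NR%2'
```

```text
t: 11.95
tcp_pos: [0.4893, -0.0844, 0.06]
tool_rot: [0.682, 0.731, -0.0, -0.001]
wrist_force: [0.5, -1.1, -0.0]
finger_gap: 0.03
now rack [-72.6  52.7] z 60.0 jaw -89.95 F [ 0.5 -1.1 -0. ] t 11.95 q6 [-0.26  0.54  1.92  0.    0.69 -0.34]
tx ty tz yaw = [0.38 0.01 0.  ] 0.0 dist 23.0
1150 rack [131.5 -51.7] [ 70.8 103.8] yaw -1.29
5 bin  railL (np.float64(95.4), np.float64(105.7)) mid (np.float64(-7.1), np.float64(4.7))
35 bin  railL (np.float64(95.0), np.float64(105.6)) mid (np.float64(-6.7), np.float64(5.0))
65 bin (np.float64(31.0), np.float64(16.0), np.float64(85.2)) railL (np.float64(96.8), np.float64(106.0)) mid (np.float64(-6.7), np.float64(3.0))
95 bin (np.float64(18.0), np.float64(16.2), np.float64(84.9)) railL (np.float64(97.0), np.float64(105.8)) mid (np.float64(-6.8), np.float64(2.6))
125 bin (np.float64(6.0), np.float64(15.9), np.float64(85.0)) railL (np.float64(96.5), np.float64(105.7)) mid (np.float64(-6.9), np.float64(2.8))
155 bin (np.float64(-8.0), np.float64(16.1), np.float64(85.1)) railL (np.float64(96.7), np.float64(105.5)) mid (np.float64(-7.0), np.float64(3.1))
185 bin (np.float64(-23.0), np.float64(15.9), np.float64(85.2)) railL  mid 
215 bin (np.float64(-38.0), np.float64(16.1), np.float64(84.8)) railL  mid 
245 bin (np.float64(-55.0), np.float64(15.8), np.float64(85.0)) railL  mid 
275 bin (np.float64(-73.0), np.float64(37.2), np.float64(67.1)) railL  mid
```

```bash
python3 -m jog '[30,0.1,0,0,0, 30,0.25,0,0,0, 30,0.4,0,0,0, 30,0.55,0.01,0,0, 30,0.7,0.01,0,0, 30,0.85,0.01,0,0, 30,1.0,0.01,0,0, 30,1.1,0.01,0,0]'; python3 wb2.py | awk 'NR%3==0'; python3 -m jog '[30,0.1,0,0,0, 30,0.25,0,0,0, 30,0.4,0,0,0, 30,0.55,0,0,0, 30,0.7,0,0,0, 30,0.85,0,0,0, 30,1.0,0,0,0, 30,1.1,0,0,0]';python3 go.py 90 52.3 60 -90; python3 wb2.py | awk 'NR%3==0'
```

```text
t: 13.05
tcp_pos: [0.485, -0.0178, 0.0601]
tool_rot: [0.682, 0.732, -0.0, -0.001]
wrist_force: [0.4, -2.4, -1.1]
finger_gap: 0.0299
35 bin (np.float64(108.0), np.float64(-22.2), np.float64(-17.6)) railL (np.float64(94.6), np.float64(106.3)) mid (np.float64(-7.1), np.float64(4.6))
80 bin (np.float64(91.0), np.float64(-87.7), np.float64(84.9)) railL (np.float64(96.5), np.float64(105.8)) mid (np.float64(-6.9), np.float64(3.0))
125 bin (np.float64(72.0), np.float64(15.5), np.float64(84.6)) railL (np.float64(96.8), np.float64(105.9)) mid (np.float64(-6.7), np.float64(3.0))
170 bin (np.float64(51.0), np.float64(15.5), np.float64(84.8)) railL (np.float64(96.4), np.float64(106.0)) mid (np.float64(-6.5), np.float64(3.1))
215 bin (np.float64(28.0), np.float64(15.6), np.float64(84.4)) railL (np.float64(96.7), np.float64(105.4)) mid (np.float64(-6.9), np.float64(2.5))
260 bin (np.float64(2.0), np.float64(21.6), np.float64(81.9)) railL  mid 
t: 14.1
tcp_pos: [0.4803, 0.049, 0.0602]
tool_rot: [0.682, 0.732, -0.0, -0.001]
wrist_force: [0.0, -1.9, -1.2]
finger_gap: 0.0295
now rack [61.1 52.4] z 60.2
[... 314 characters left out ...]
7.8), np.float64(85.0)) railL (np.float64(96.7), np.float64(105.4)) mid (np.float64(-6.8), np.float64(3.0))
125 bin (np.float64(139.0), np.float64(-89.0), np.float64(84.7)) railL (np.float64(96.3), np.float64(106.1)) mid (np.float64(-6.6), np.float64(3.1))
170 bin (np.float64(118.0), np.float64(-88.4), np.float64(84.9)) railL (np.float64(96.5), np.float64(105.5)) mid (np.float64(-7.1), np.float64(3.1))
215 bin (np.float64(95.0), np.float64(-87.7), np.float64(84.6)) railL (np.float64(96.8), np.float64(105.6)) mid (np.float64(-6.9), np.float64(2.5))
260 bin (np.float64(69.0), np.float64(21.6), np.float64(82.0)) railL (np.float64(95.7), np.float64(105.6)) mid (np.float64(-6.7), np.float64(3.3))
```

```bash
python3 -m jog '[30,0.1,0,0,0, 30,0.2,0,0,0, 30,0.28,0,0,0, 30,0.34,0,0,0, 30,0.38,0,0,0, 30,0.41,0,0,0, 30,0.43,0,0,0]';python3 go.py 90 52.3 60 -90
python3 -m jog '[30,0.015,0,0,0, 30,0.03,0,0,0, 30,0.045,0,0,0, 30,0.06,0,0,0]';python3 go.py 90 52.3 60 -90
```

```text
t: 15.02
tcp_pos: [0.4784, 0.0752, 0.0603]
tool_rot: [0.682, 0.732, -0.0, -0.001]
wrist_force: [-0.3, -1.9, -1.6]
finger_gap: 0.03
now rack [87.3 52.5] z 60.3 jaw -89.9 F [-0.3 -1.9 -1.6] t 15.03 q6 [ 0.06  0.52  1.95  0.    0.67 -0.01]
tx ty tz yaw = [0.05 0.   0.  ] 0.01 dist 3.0
t: 15.52
tcp_pos: [0.4782, 0.0788, 0.0603]
tool_rot: [0.682, 0.732, -0.0, -0.001]
wrist_force: [0.3, -1.5, -0.6]
finger_gap: 0.0298
now rack [90.9 52.5] z 60.3 jaw -89.9 F [ 0.3 -1.5 -0.6] t 15.53 q6 [ 0.07  0.52  1.95  0.    0.67 -0.01]
tx ty tz yaw = [-0.02  0.    0.  ] 0.01 dist 1.0
```

Not on the stop yet, since the force is still only sliding friction. I'll creep forward.

```bash
python3 -m jog '[30,0.02,0,0,0, 30,0.04,0,0,0]' | grep -E "pos|force"; python3 -m jog '[30,0.02,0,0,0, 30,0.04,0,0,0]' | grep -E "pos|force";  python3 wb2.py | head -8
```

```text
tcp_pos: [0.4781, 0.0802, 0.0603]
wrist_force: [0.0, -21.3, 2.5]
tcp_pos: [0.4781, 0.0804, 0.0606]
wrist_force: [-0.6, -36.1, 5.5]
5 bin  railL  mid 
20 bin  railL  mid 
35 bin  railL  mid 
50 bin  railL  mid 
65 bin (np.float64(195.0), np.float64(15.9), np.float64(85.2)) railL  mid 
80 bin (np.float64(189.0), np.float64(15.8), np.float64(85.2)) railL (np.float64(96.9), np.float64(105.6)) mid (np.float64(-6.5), np.float64(3.4))
95 bin (np.float64(184.0), np.float64(-89.5), np.float64(84.9)) railL (np.float64(97.0), np.float64(105.8)) mid (np.float64(-6.9), np.float64(3.2))
110 bin (np.float64(177.0), np.float64(-89.5), np.float64(84.9)) railL (np.float64(97.1), np.float64(106.1)) mid (np.float64(-6.6), np.float64(2.9))
```

The force rose sharply to 36 N and the tool stalled, so the bin is against the stop. Backing away straight along the lane and then up.

```bash
python3 -m jog '[30,-0.1,0,0,0, 30,-0.4,0,0,0, 30,-0.9,0,0,0, 30,-1.5,0,0,0, 30,-2.2,0,0,0, 30,-2.6,0,-0.6,0, 30,-2.8,0,-1.4,0, 30,-2.8,0,-2,0]' | grep -E "t:|force"; python3 -m jog '[30,-0.8,0,-0.5,0, 30,-1.6,0,-1,0, 30,-2.4,0,-1,0, 30,-2.5,0,-1,0, 30,-2.5,0,-1,0]'; python3 bin.py; cp $(ls -t pics/t*|head -1) pics/v3.png
```

```text
t: 17.08
tool_rot: [0.682, 0.732, -0.002, 0.001]
wrist_force: [-0.5, -0.0, -0.6]
t: 17.7
tcp_pos: [0.5009, -0.2377, 0.2431]
tool_rot: [0.682, 0.731, -0.002, 0.0]
wrist_force: [1.0, 0.4, -0.0]
finger_gap: 0.0303
1147 rack [131.7 -51.8] [ 70.9 103.5] yaw -1.52
1142 rack [147.2  52.8] [ 69.8 103.3] yaw 0.12
```

View pics/v3.png

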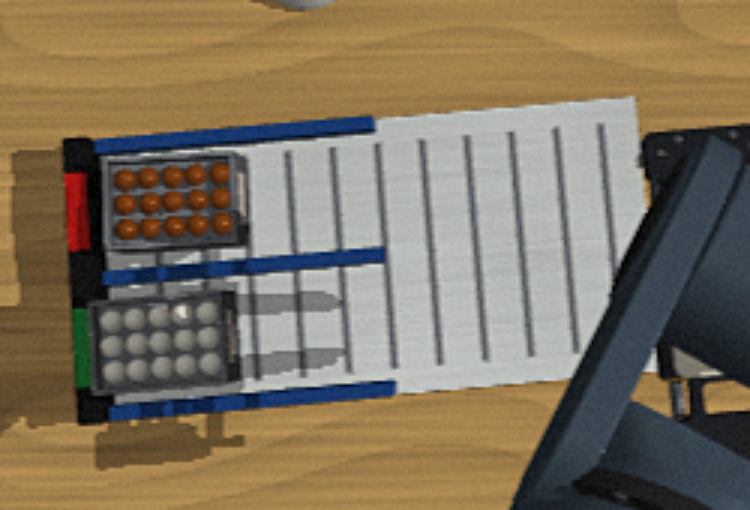

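The white-bead bin is at (162,342), square between the rails and up against the stop by the green tab. The amber bin is where it was and the arm is clear.

```bash
python3 -c "from cell import *; print(job_done())"
```

```text
the job is handed in; nothing more can be done
None
```

The white-bead bin is stowed in the green-tab lane, pushed home against the black end stop, and the job is handed in at about 18 s of the 61 s allowed.

**What I did:** I pushed the bin sideways toward the robot with two spread fingers, which squared it up and brought it in line with the lane. I then pushed it end-on down the lane with the fingertips about 7 mm above the rail tops. When it met the stop the force rose from about 2 N to 36 N and the tool stalled. I backed out along the lane and lifted clear.

**Last checks:**
- **Seated:** the top camera puts the leading end at about x = 199 mm against the stop face at 200, which is within calibration. The force contact also says it is home.
- **Centred and square:** yaw is 0.1°. The bin's position across the rack was y = 52.8 mm in the top view, where the lane centre is 52. In the wrist view it was about 0.5 mm off the lane centre, leaving roughly 10 mm on each side.
- **Other things:** the amber bin's position is unchanged at (131.7, -51.8) mm. It was already that far short of its stop. I did not measure the bell, jar or screwdriver again, but the arm stayed clear of them.

**Disagreement:** the two cameras differed by about 2 mm on the bin's absolute position across the lane. I used its position relative to the rails within the same wrist picture to settle that.

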